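# Seat the board carrier and lock it with the two-stage lever

### The job

With the fingers only, push the board carrier along its channel until it sits fully home against the end stop. Then push the clamp lever by its upright knob past its first click, on to the second stop, and leave it locked there. Do not lift or pick up the carrier, and leave the coil, the screwdriver and the bin where they are.

Things in the scene. Friction and masses are not known exactly. Their poses are not given: they have to be found in the camera images.
- fixture: (Sizes in mm.) Aluminium fixture fixed to the table. Origin on the table under the channel's middle line. x runs along the channel, away from the robot, to the end stop; y to the lever's side. Base plate x -150..150, y -95..215, top (channel floor) 20 above the table. Dark guide rails: inner faces at y +-67, tops 32 above the table. Dark end stop block: face at x 125, top 44 above the table.
- home_point (a point): Point on the channel floor where the carrier's origin lies when the carrier is fully home (fixture frame x 50, y 0, z 20).
- carrier: Loose cream board carrier in the channel, 150 (x) by 130 (y) by 24 thick, about 0.5 to 1 kg, with a green circuit board, components up to 44 above its underside and two olive bow handles. Origin: centre of its underside; x along the channel. Starts 60 to 90 short of home; slides with friction only (under 6 N). Until it is nearly home it blocks the lever's tongue.
- carrier_handle (a point): On the bar axis, middle of the top bar of the carrier's near bow handle (towards the robot): 60 above the carrier's underside, 80 above the table. Bow: 10 mm round bar across the channel, 94 wide, 60 to the robot's side of the carrier's centre, with a 31 mm high gap beneath. It can be pushed from its robot side. An identical bow stands 60 beyond the centre.
- lever (a joint): Swing of the clamp lever about the vertical axis at lever_pivot, rad, anticlockwise from above positive: 0 open, first click about 0.64, second stop 1.30 (hard end). Starts at 0 to 0.2 and stays where left (about 1 N friction at the knob). At the knob it takes about 6 N to enter the click, 10 N to leave it, 7 N over the hump at 1.24; past that it is held at the stop.
- lever_pivot (a point): Lever axis, fixture frame x -35, y 100, at 40 above the table. The flat steel arm (14 wide, 36 to 44 above the table) runs to the knob, 0.925 rad anticlockwise from the fixture's x axis at joint 0; locking swings the knob back towards the robot. A 55 mm tongue, 2.50 rad anticlockwise from the arm, swings in behind the carrier.
- lever_knob (a point): On the axis of the lever's upright black round knob, 16 in diameter, at 70 above the table; the knob stands from 44 to 94 above the table, 90 from the pivot axis, at the arm's outer end. Push it sideways along its anticlockwise path about the pivot.
- coil: Bystander: copper-coloured ring coil lying flat, 48 across, 24 high, origin at the centre of its underside, on the table on the fixture's -y side. Leave alone.
- driver: Bystander: screwdriver lying on the table, 180 long, along its x axis, origin under its middle. Leave alone.
- bin: Bystander: empty black open parts bin, 120 by 90 by 50 high, origin at the centre of its underside, on the table on the lever's side beyond the fixture. Leave alone.
Mind the look-alikes: they are no part of the job. What is shaped like the carrier but orange or red is not meant.

How it is judged:
On the way, in this order (a step that is already met when the one before it is completed fails the run):
1. the carrier is home against the end stop (within 3 mm) (x of carrier in the frame of fixture above 0.047 m), for 0.2 s.
2. the lever is at the second stop (value of joint lever above 1.25 rad), for 0.2 s.
At the end, for the whole second after the job is handed in: The carrier lies flat and at rest in its channel within 3 mm of home, and the lever rests at its second stop (joint above 1.25 of 1.30 rad) (x of carrier in the frame of fixture above 0.047 m and value of joint lever above 1.25 rad and angle between carrier's own z axis and vertical below 0.05 rad and linear speed of carrier below 0.01 m/s and velocity of joint lever below 0.05 rad/s); the robot touches nothing.
It fails at once if the arm or the gripper's body, not the fingers, pushes the carrier or the fixture and its lever (contact force between the arm and carrier above 3 N or contact force between the arm and fixture above 3 N).
It fails at once if the carrier is lifted more than 10 mm off the channel floor (z of carrier in the frame of fixture above 0.03 m).
It fails at once if the carrier is tipped by more than about 10 degrees (angle between carrier's own z axis and vertical above 0.18 rad).
It fails at once if the coil, the screwdriver or the bin is moved more than 20 mm (distance of any of coil, driver, bin from where it was at the start of the episode above 0.02 m).
It also fails if it takes over 61 s, if anything falls off the work surface, if the arm or the gripper's body presses on something with over 40 N, if the wrist force passes 120 N, or if a joint passes its speed limit or range.

### The arm

A 7-joint arm with a two-finger parallel gripper is mounted at the origin on the work surface. World frame = base frame: x ahead of the robot, y to its left, z up, the work surface at z = 0. Lengths are in m, angles in rad, forces in N, time in s.
With the tool pointing down it reaches from about 0.4 to 0.85 m from the base axis. Payload 4.5 kg.
Tool frame: the origin (TCP) lies at the very end of the fingers, on their centre line; the grasp point (between the pads) lies 19 mm behind it; z points along the fingers, y is the direction in which the jaws open and shut (so a half turn about z gives the same grasp; the last joint's range is limited). The gripper opens to 85 mm and grips with 20 to 120 N. Pads are 22 mm wide; open, the fingers measure 114 mm over their backs; the gripper's body (76 mm by 85 mm) begins 54 mm behind the grasp point. The pads swing forward as they close: fully open they stand 13 mm farther back than shut.
Start: joints at [-1.081, 0.689, -0.195, 1.565, 0.157, 0.902, -0.215], TCP at [0.275, 0.561, 0.231] pointing down, gripper open.
Joint ranges: [-3.01, 3.01], [-0.46, 2.08], [-1.47, 1.51], [0.13, 2.56], [-1, 4.14], [0.04, 2.09], [-2.66, 2.66]. Speed limits (rad/s): [2.57, 2.57, 3.14, 3.14, 3.14, 3.14, 3.14].

### API

Orientations are given as a unit quaternion [w, x, y, z].
In Python, from station import arm gives the robot as it stands. The module is installed in compiled form; this text tells all that it offers.
- The arm moves only by the tool servo_tool, never from a script. Its argument "rows" is one flat list of numbers, 5 for each row, row after row: the closure, from 0 (fully open) to 1 (shut), then the shift along the world's x, y, z in cm, then the turn about the world's z in degrees. A call has exactly 5 rows; each row is the pose to reach, as a shift and turn from the pose commanded when the call began; what a row does not reach only later rows make up. A row lasts 1/12 s, in which the tool goes at most 41.7 mm and 7.16 degrees, less where a joint would pass 70% of its speed; a pose out of reach is approached as far as the arm can. A call with a gripper value outside its range is refused whole. The fingers move at their own pace and stop on an object; "force" is the grip in N (left out, the last holds). Time passes only in rows, so rows that repeat a pose let the fingers close, or fill a call up. It gives the time, the measured TCP pose, the force and the opening at its end, in the units of the state.
- arm.observe(): the state, without advancing time (a new reading comes with each control period).
- arm.camera(name): name is "scene" or "top" or "wrist"; returns a dict with "image" (400x640x3 uint8, blue, green, red), "depth" (400x640 float32, m along the optical axis (not along the pixel's ray), 0 where there is no reading), "fovy" (degrees; the focal length in pixels is half the picture's height over the tangent of half this angle, whatever the lens; pixels are square), "cx", "cy" (the principal point, pixels), "extrinsics" (4x4, takes a point from world to camera coordinates); the wrist camera has in their place "mount" (4x4, takes a point from camera to tool coordinates, whose origin is the TCP and whose axes are the flange's). Camera axes: x right, y up, looking along -z (the intrinsics and any distortion apply to the point x, -y, -z); pixel columns grow to the right and rows downward; lengths in m; the calibration is good to about 2 mm. A picture is of the moment at which its call begins: read the wrist's pose just before it.
- arm.close_job(): hands the job in, once; it reports no verdict.
The state is a dict: "time_s": time; "q": joint angles; "dq": joint speeds; "joint_torque": joint torques, N m; "tcp_pos": TCP position; "tool_rot": TCP orientation; "force": force on the tool from outside, world axes, zero at the start; "torque": the same for the moment, N m; "grip_width": opening from 0.0 (shut) to 1.0 (fully open).
Only numpy, scipy, OpenCV 4.12 (cv2) and the standard library are available. Lean on these libraries where they do the work, as an engineer would, in place of code of your own. Each camera call takes 0.05 s, during which the arm holds its last target.

## Working session

There is one attempt and no reset: what is moved stays moved. The work goes in short steps, Python scripts to look and compute and a tool call to move; the robot and the scene stay as the last step left them, time stands still between calls to the robot, and variables do not carry over. Pictures are saved under pics/ and viewed, and the job is handed in when it is done.

Besides the shell and the picture viewer there is one more tool, called by a JSON object that holds its "fn" and its "kwargs", one argument or row to a line. servo_tool: Moves the arm, as the interface text tells. Its arguments: {"type":"object","properties":{"rows":{"type":"array","items":{"type":"number"}},"force":{"type":"number"}},"required":["rows"]}

```bash
mkdir -p pics; cat > h.py <<'E'
import numpy as np, cv2
from station import arm
def grab(n,tag):
    s=arm.observe(); c=arm.camera(n); np.savez(f'{tag}.npz',**{k:v for k,v in c.items()},p=s['tcp_pos'],r=s['tool_rot'])
    cv2.imwrite(f'pics/{tag}.png',c['image']); return c
E
python3 - <<'E'
from h import *
s=arm.observe(); print({k:np.round(v,3) for k,v in s.items()})
for n in('scene','top','wrist'):
    c=grab(n,n+'0'); print(n,{k:v for k,v in c.items() if k not in('image','depth')}, (c['depth']>0).mean())
E
```

```text
{'time_s': np.float64(0.0), 'q': array([-1.081,  0.69 , -0.195,  1.566,  0.157,  0.902, -0.215]), 'dq': array([ 0.001,  0.   , -0.002,  0.   , -0.001,  0.   , -0.001]), 'joint_torque': array([-0.0000e+00, -5.3960e+01, -1.2670e+00, -1.5854e+01,  9.0000e-03,
        9.0000e-03, -0.0000e+00]), 'tcp_pos': array([0.275, 0.561, 0.23 ]), 'tool_rot': array([-0.   ,  0.226,  0.974, -0.001]), 'force': array([ 0.597,  1.154, -0.41 ]), 'torque': array([-0.037, -0.022, -0.008]), 'grip_width': np.float64(1.0)}
scene {'fovy': 47.16899742071736, 'cx': 315.92618425698356, 'cy': 206.07434718148247, 'extrinsics': array([[ 0.5098207 ,  0.86026793, -0.00468493, -0.23926365],
       [-0.65987857,  0.3945463 ,  0.6394478 ,  0.24572955],
       [ 0.55194485, -0.32291224,  0.76882024, -1.43605328],
       [ 0.        ,  0.        ,  0.        ,  1.        ]])} 0.99603125
top {'fovy': 53.77365475300526, 'cx': 319.05692605037945, 'cy': 202.6599305585776, 'extrinsics': array([[ 1.90034876e-02, -9.99817428e-01,  1.99432783e-03,
        -2.38973443e-03],
       [ 9.96447999e-01,  1.91030397e-02,  8.20149899e-02,
        -4.67532795e-01],
       [-8.20381140e-02,  4.28673130e-04,  9.96629101e-01,
        -1.09252729e+00],
       [ 0.00000000e+00,  0.00000000e+00,  0.00000000e+00,
         1.00000000e+00]])} 0.9959453125
wrist {'fovy': 67.42641026342973, 'cx': 317.422830317601, 'cy': 198.19305672947772, 'mount': array([[-1.01633359e-03,  9.52613144e-01,  3.04182783e-01,
         7.74639655e-02],
       [ 9.99999476e-01,  1.00539802e-03,  1.92573970e-04,
        -9.89644297e-04],
       [-1.22376274e-04,  3.04182820e-01, -9.52613666e-01,
        -1.43265518e-01],
       [ 0.00000000e+00,  0.00000000e+00,  0.00000000e+00,
         1.00000000e+00]])} 0.9960078125
```

View pics/scene0.png

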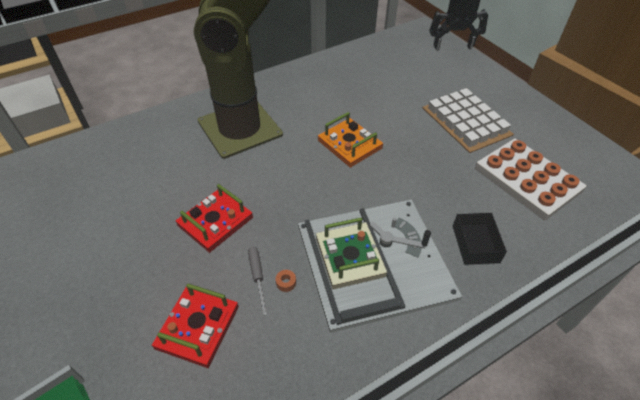

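View pics/top0.png

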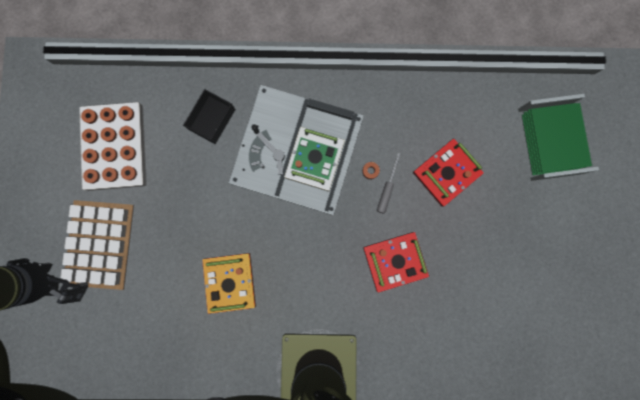

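The cream carrier in the fixture, at top (315,157) and scene (350,250), fits the description. The look-alikes are the orange one at top (228,283) and the red ones at (448,172) and (397,262). I'll enlarge to confirm.

```bash
python3 - <<'E'
from h import *
i=cv2.imread('pics/top0.png')[75:225,220:375]; cv2.imwrite('pics/topc.png',cv2.resize(i,None,fx=4,fy=4,interpolation=cv2.INTER_CUBIC)[:600,:800])
i=cv2.imread('pics/scene0.png')[190:335,290:470]; cv2.imwrite('pics/scenec.png',cv2.resize(i,None,fx=4,fy=4,interpolation=cv2.INTER_CUBIC))
E
```

```text
(no output)
```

View pics/topc.png

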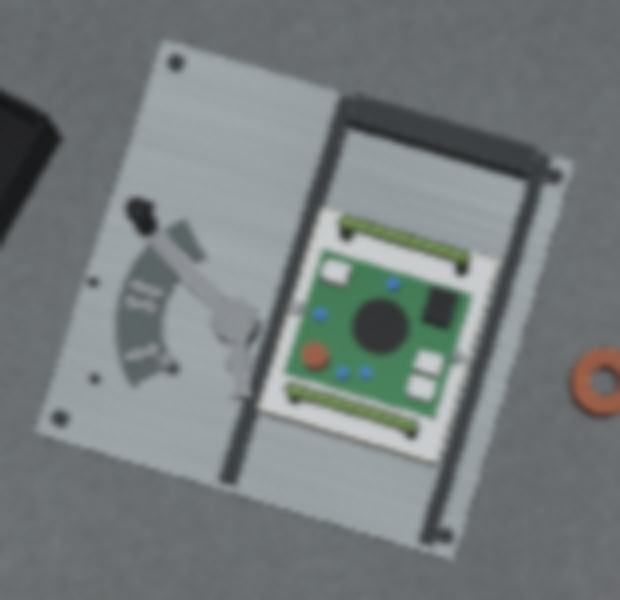

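View pics/scenec.png

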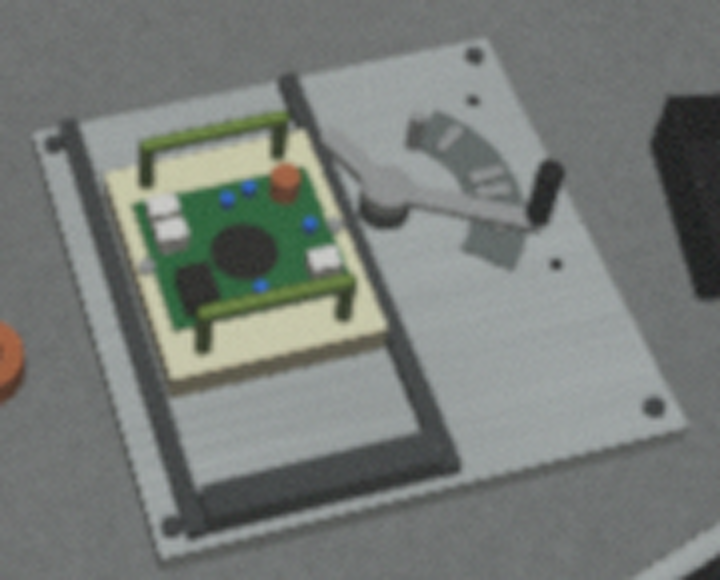

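```bash
cat >> h.py <<'E'
def K(c):
    f=200/np.tan(np.radians(float(c['fovy']))/2); return f,float(c['cx']),float(c['cy'])
def T_wc(c):
    if 'extrinsics' in c: return np.linalg.inv(c['extrinsics'])
    from scipy.spatial.transform import Rotation as R
    T=np.eye(4); T[:3,:3]=R.from_quat(np.roll(c['r'],-1)).as_matrix(); T[:3,3]=c['p']; return T@c['mount']
def ray(c,u,v):
    f,cx,cy=K(c); T=T_wc(c); d=T[:3,:3]@np.array([(u-cx)/f,-(v-cy)/f,-1.]); return T[:3,3],d
def onz(c,u,v,z):
    o,d=ray(c,u,v); return o+d*(z-o[2])/d[2]
def dep(c,u,v):
    o,d=ray(c,u,v); return o+d*c['depth'][int(round(v)),int(round(u))]
def tri(c1,p1,c2,p2):
    o1,d1=ray(c1,*p1); o2,d2=ray(c2,*p2); d1=d1/np.linalg.norm(d1); d2=d2/np.linalg.norm(d2)
    s=np.linalg.lstsq(np.c_[d1,-d2],o2-o1,rcond=None)[0]; a=o1+s[0]*d1; b=o2+s[1]*d2
    return (a+b)/2,np.linalg.norm(a-b)
def proj(c,P):
    f,cx,cy=K(c); q=np.linalg.inv(T_wc(c))@np.r_[P,1]; return cx+f*q[0]/-q[2], cy-f*q[1]/-q[2]
def load(t): return dict(np.load(t+'.npz'))
def fitpose(F,W):
    a=F-F.mean(0); b=W-W.mean(0); th=np.arctan2((a[:,0]*b[:,1]-a[:,1]*b[:,0]).sum(),(a*b).sum())
    R=np.array([[np.cos(th),-np.sin(th)],[np.sin(th),np.cos(th)]]); t=W.mean(0)-R@F.mean(0); return th,R,t,(W-(F@R.T+t))
E
python3 - <<'E'
from h import *
t=load('top0'); s=load('scene0')
F=np.array([[150,215],[150,-95],[-150,-95],[-150,215]])/1000
tp=np.array([[165,40],[574,160],[452,560],[37,432]])/4+[220,75]
# scene crop corners: x150 y215 lower right; x150 y-95 lower left; x-150,y-95 ul ; x-150,y215 ur
sp=np.array([[690,428],[163,562],[33,133],[488,38]])/4+[290,190]
for c,p in((t,tp),(s,sp)):
    W=np.array([onz(c,*q,0.02)[:2] for q in p]); th,R,tt,r=fitpose(F,W); print(th,tt,'res mm',np.round(r*1000,1).tolist())
P=[tri(t,a,s,b) for a,b in zip(tp,sp)]
for p,e in P: print(np.round(p,4),round(e,4))
th,R,tt,r=fitpose(F,np.array([p[:2] for p,_ in P])); print(th,tt,r*1000)
# knob top, handle ends near
pts={'knobtop':((137,207),(553,167)),'nearL':((290,390),(284,118)),'nearR':((414,430),(147,150)),'farL':((345,219),(350,285)),'farR':((468,257),(203,315))}
for k,(a,b) in pts.items():
    p,e=tri(t,np.array(a)/4+[220,75],s,np.array(b)/4+[290,190]); print(k,np.round(p,4),'fix',np.round(R.T@(p[:2]-tt),4),round(e,4))
E
```

```text
-0.2774096989847917 [0.60328664 0.01523795] res mm [[-1.5, -1.1], [0.7, 1.0], [0.4, 1.8], [0.4, -1.7]]
-0.2779934817199063 [0.60830948 0.01653735] res mm [[-0.9, -0.6], [0.4, 0.4], [-0.0, -0.1], [0.5, 0.2]]
[0.8083 0.1825 0.0148] 0.0043
[ 0.7244 -0.1155  0.0151] 0.0027
[ 0.4341 -0.0327  0.0149] 0.0017
[0.5202 0.2647 0.016 ] 0.0053
-0.2780886564223436 [0.60528524 0.01703284] [[-0.24309006 -0.11970603]
 [ 0.97678822 -0.04499692]
 [-0.90996063  0.43080013]
 [ 0.17626248 -0.26609718]]
knobtop [0.6629 0.1854 0.0921] fix [0.0092 0.1777] 0.0038
nearL [0.5436 0.0809 0.076 ] fix [-0.0768  0.0444] 0.003
nearR [ 0.5191 -0.0021  0.0725] fix [-0.0776 -0.0421] 0.0052
farL [0.6613 0.046  0.0761] fix [0.0459 0.0432] 0.002
farR [ 0.6365 -0.037   0.0785] fix [ 0.0448 -0.0434] 0.0038
```

The crops confirm the cream carrier: about 67 mm short of home, on the left of the rail from the lever. The fixture is at yaw about -0.278 and (0.605, 0.0165), and the lever at about 0.13 rad. I'll move over to a viewing spot behind the carrier.

{"fn": "servo_tool", "kwargs": {
  "rows": [1, 1.5, -3.8, 0, 2, 1, 3, -7.6, 0, 4, 1, 4.5, -11.4, 0, 6, 1, 6, -15.2, 0, 8, 1, 7.5, -19, 0, 10],
  "force": 60
}}

```text
time_s: 0.57
tcp_pos: [0.3504, 0.3693, 0.2311]
tool_rot: [-0.0, 0.139, 0.99, -0.0]
force: [1.4, -0.1, -0.3]
grip_width: 0.298
```

{"fn": "servo_tool", "kwargs": {
  "rows": [1, 1.5, -3.8, 0, 0, 1, 3, -7.6, 0, 0, 1, 4.5, -11.4, 0, 0, 1, 6, -15.2, 0, 0, 1, 7.5, -19, 0, 0]
}}

```text
time_s: 0.98
tcp_pos: [0.4254, 0.1793, 0.2313]
tool_rot: [-0.0, 0.14, 0.99, -0.0]
force: [0.6, -0.7, -0.2]
grip_width: 0.003
```

{"fn": "servo_tool", "kwargs": {
  "rows": [1, 1.0, -3.5, 0, 0, 1, 2.0, -7, 0, 0, 1, 3, -10.5, 0, 0, 1, 4, -12.7, 0, 0, 1, 4, -12.7, 0, 0]
}}

```text
time_s: 1.4
tcp_pos: [0.4667, 0.0476, 0.231]
tool_rot: [0.0, 0.145, 0.989, -0.002]
force: [0.1, -0.3, -0.1]
grip_width: -0.001
```

```bash
python3 - <<'E'
from h import *
c=grab('wrist','w1'); s=arm.observe(); print(s['time_s'],s['tcp_pos'],s['tool_rot'],s['force'],s['grip_width'])
E
```

```text
1.45 [0.46580178 0.05097123 0.2310473 ] [ 7.36408739e-05  1.43442282e-01  9.89658499e-01 -6.01341729e-04] [ 0.57747692  1.36145597 -0.13792024] 0.0015006292522155565
```

View pics/w1.png

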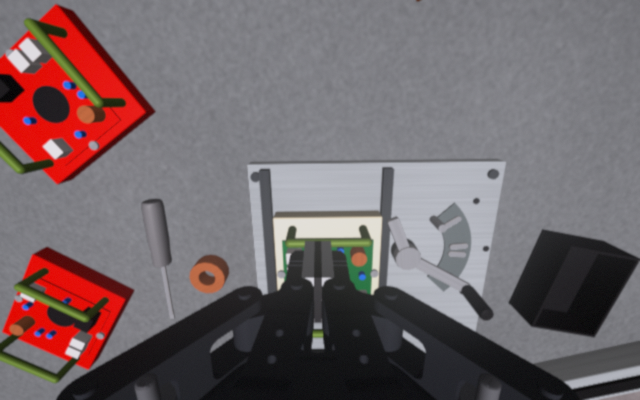

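```bash
python3 - <<'E'
from h import *
w=load('w1'); t=load('top0'); s=load('scene0')
R0=np.array([[.9616,.2744],[-.2744,.9616]]);tt=np.array([.605,.0165])
f=lambda p:np.round((R0.T@(p[:2]-tt))*1000,1)
for k,p,z in(('baseL',(247.5,163),.02),('baseR',(505,161),.02),('carL',(275,215),.044),('carR',(383,213),.044),('bar near L',(285,242),.08),('barR',(371,240),.08),('pivot',(407,258),.044),('railRin',(383,168),.032),('railLin',(271,171),.032)):
    print(k,f(onz(w,*p,z)),np.round(onz(w,*p,z),4),'depth',np.round(dep(w,*p),3))
print(tri(w,(482,306),t,(254.3,126.8)))
i=cv2.imread('pics/w1.png')[150:350,240:510]; cv2.imwrite('pics/w1c.png',cv2.resize(i,None,fx=2.9,fy=2.9,interpolation=cv2.INTER_CUBIC))
E
```

```text
baseL [-151.1  -93.3] [ 0.4341 -0.0318  0.02  ] depth [ 0.436 -0.037  0.001]
baseR [-149.3  213.8] [0.5201 0.263  0.02  ] depth [0.527 0.273 0.002]
carL [-93.3 -60.4] [ 0.4987 -0.016   0.044 ] depth [ 0.501 -0.018  0.035]
carR [-94.2  66.6] [0.5327 0.1064 0.044 ] depth [0.538 0.108 0.032]
bar near L [-75.7 -45.6] [ 0.5197 -0.0066  0.08  ] depth [ 0.518 -0.005  0.084]
barR [-76.9  47.2] [0.544 0.083 0.08 ] depth [0.544 0.083 0.08 ]
pivot [-34.4  99.3] [0.5991 0.1215 0.044 ] depth [0.597 0.121 0.048]
railRin [-145.4   66.4] [0.4834 0.1203 0.032 ] depth [0.485 0.121 0.026]
railLin [-143.6  -63.8] [ 0.4494 -0.0055  0.032 ] depth [ 0.451 -0.008  0.021]
(array([0.66541353, 0.18680859, 0.07775323]), np.float64(0.0016099392817754007))
```

View pics/w1c.png

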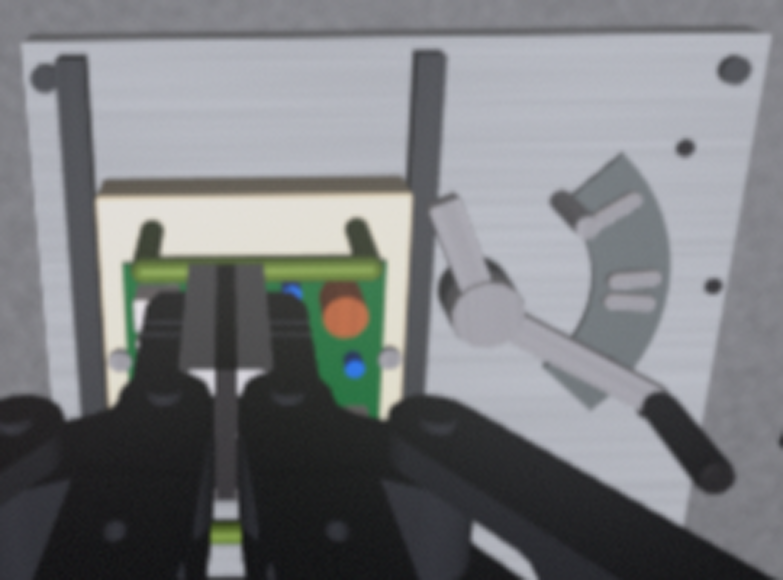

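The wrist view agrees to within 2 mm: rear edge of the carrier at fixture x of about -93.5, so about 68 mm to go. I'll descend behind the carrier and push low on its rear face, with no tipping moment.

{"fn": "servo_tool", "kwargs": {
  "rows": [1, 0, 0, -3, 0, 1, 0, 0, -6, 0, 1, 0, 0, -9, 0, 1, 0, 0, -12, 0, 1, 0, 0, -15, 0]
}}

```text
time_s: 1.87
tcp_pos: [0.4649, 0.0559, 0.0802]
tool_rot: [0.0, 0.139, 0.99, 0.001]
force: [0.3, 0.2, -0.5]
grip_width: -0.001
```

{"fn": "servo_tool", "kwargs": {
  "rows": [1, 0, 0, -2, 0, 1, 0, 0, -4, 0, 1, 0, 0, -5, 0, 1, 0, 0, -5, 0, 1, 0, 0, -5, 0]
}}

```text
time_s: 2.28
tcp_pos: [0.4646, 0.0554, 0.031]
tool_rot: [-0.001, 0.139, 0.99, 0.0]
force: [-0.1, -0.2, 0.1]
grip_width: -0.002
```

```bash
python3 - <<'E'
from h import *
c=grab('scene','s2'); s=arm.observe(); print(s['time_s'],s['tcp_pos'],s['tool_rot'],s['force'],s['grip_width'])
i=cv2.imread('pics/s2.png')[130:335,270:470]; cv2.imwrite('pics/s2c.png',cv2.resize(i,None,fx=2.9,fy=2.9,interpolation=cv2.INTER_CUBIC))
E
```

```text
2.3333 [0.46511864 0.05521152 0.03162874] [3.47629671e-05 1.39557883e-01 9.90213853e-01 3.49343644e-04] [-0.04101368 -0.15539508  0.72718594] 0.002217469314060451
```

View pics/s2c.png

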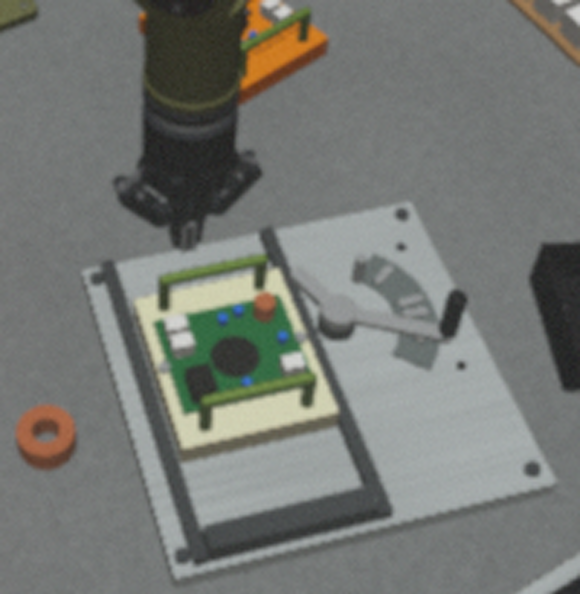

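{"fn": "servo_tool", "kwargs": {
  "rows": [1, 0.96, -0.27, 0, 0, 1, 1.92, -0.55, 0, 0, 1, 2.88, -0.82, 0, 0, 1, 3.85, -1.1, 0, 0, 1, 4.33, -1.23, 0, 0]
}}

```text
time_s: 2.75
tcp_pos: [0.5093, 0.0419, 0.0326]
tool_rot: [0.001, 0.14, 0.99, 0.0]
force: [-4.7, 0.7, 3.2]
grip_width: 0.001
```

{"fn": "servo_tool", "kwargs": {
  "rows": [1, 0.48, -0.14, 0, 0, 1, 0.96, -0.27, 0, 0, 1, 1.44, -0.41, 0, 0, 1, 1.92, -0.55, 0, 0, 1, 2.4, -0.69, 0, 0]
}}

```text
time_s: 3.17
tcp_pos: [0.5322, 0.0351, 0.0313]
tool_rot: [-0.0, 0.14, 0.99, -0.0]
force: [-4.3, 1.3, 2.4]
grip_width: -0.001
```

```bash
python3 - <<'E'
from h import *
c=grab('scene','s3'); s=arm.observe(); print(s['time_s'],s['tcp_pos'],s['tool_rot'],s['force'],s['grip_width'])
i=cv2.imread('pics/s3.png')[130:335,270:470]; cv2.imwrite('pics/s3c.png',cv2.resize(i,None,fx=2.9,fy=2.9,interpolation=cv2.INTER_CUBIC))
E
```

```text
3.2167 [0.53412217 0.03456468 0.03136447] [9.01279582e-04 1.40524174e-01 9.90076819e-01 1.90714815e-04] [-1.27403299  0.64805799 -0.99170503] -0.0019414716481540857
```

View pics/s3c.png

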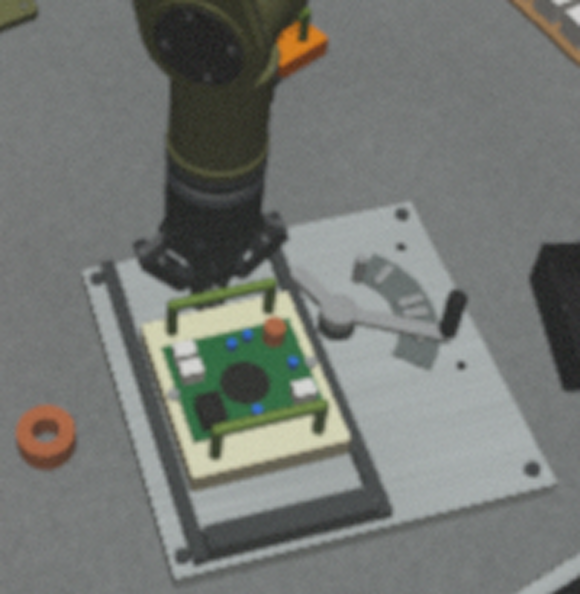

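{"fn": "servo_tool", "kwargs": {
  "rows": [1, 0.48, -0.14, 0, 0, 1, 0.96, -0.27, 0, 0, 1, 1.44, -0.41, 0, 0, 1, 1.92, -0.55, 0, 0, 1, 2.4, -0.69, 0, 0]
}}

```text
time_s: 3.63
tcp_pos: [0.557, 0.0279, 0.0312]
tool_rot: [0.0, 0.14, 0.99, 0.0]
force: [-3.1, 1.5, -0.4]
grip_width: -0.002
```

{"fn": "servo_tool", "kwargs": {
  "rows": [1, 0.19, -0.05, 0, 0, 1, 0.38, -0.11, 0, 0, 1, 0.58, -0.16, 0, 0, 1, 0.67, -0.19, 0, 0, 1, 0.77, -0.22, 0, 0]
}}

```text
time_s: 4.05
tcp_pos: [0.564, 0.0259, 0.0312]
tool_rot: [-0.0, 0.14, 0.99, -0.0]
force: [-3.2, 1.1, -0.5]
grip_width: -0.004
```

{"fn": "servo_tool", "kwargs": {
  "rows": [1, 0.1, -0.03, 0, 0, 1, 0.15, -0.04, 0, 0, 1, 0.2, -0.06, 0, 0, 1, 0.25, -0.07, 0, 0, 1, 0.3, -0.09, 0, 0]
}}

```text
time_s: 4.47
tcp_pos: [0.5671, 0.025, 0.0313]
tool_rot: [-0.0, 0.14, 0.99, 0.0]
force: [-2.7, 1.6, -1.3]
grip_width: -0.001
```

{"fn": "servo_tool", "kwargs": {
  "rows": [1, 0.05, -0.01, 0, 0, 1, 0.1, -0.03, 0, 0, 1, 0.15, -0.04, 0, 0, 1, 0.2, -0.06, 0, 0, 1, 0.2, -0.06, 0, 0]
}}

```text
time_s: 4.88
tcp_pos: [0.5693, 0.0243, 0.0313]
tool_rot: [0.0, 0.14, 0.99, 0.0]
force: [-2.2, 0.3, -1.8]
grip_width: 0.001
```

{"fn": "servo_tool", "kwargs": {
  "rows": [1, 0.05, -0.01, 0, 0, 1, 0.1, -0.03, 0, 0, 1, 0.15, -0.04, 0, 0, 1, 0.2, -0.06, 0, 0, 1, 0.2, -0.06, 0, 0]
}}

```text
time_s: 5.3
tcp_pos: [0.5694, 0.0243, 0.0313]
tool_rot: [-0.002, 0.14, 0.99, -0.0]
force: [-6.5, 1.8, 2.0]
grip_width: -0.0
```

{"fn": "servo_tool", "kwargs": {
  "rows": [1, 0.05, -0.01, 0, 0, 1, 0.1, -0.03, 0, 0, 1, 0.15, -0.04, 0, 0, 1, 0.2, -0.06, 0, 0, 1, 0.2, -0.06, 0, 0]
}}

```text
time_s: 5.72
tcp_pos: [0.5694, 0.0243, 0.0312]
tool_rot: [-0.003, 0.139, 0.99, -0.0]
force: [-9.5, 2.3, 5.8]
grip_width: -0.004
```

```bash
python3 - <<'E'
from h import *
grab('top','t4')
c=grab('scene','s4'); s=arm.observe(); print(s['time_s'],s['tcp_pos'],s['tool_rot'],s['force'],s['grip_width'])
i=cv2.imread('pics/s4.png')[170:335,290:430]; cv2.imwrite('pics/s4c.png',cv2.resize(i,None,fx=3.6,fy=3.6,interpolation=cv2.INTER_CUBIC))
E
```

```text
5.8167 [0.56942086 0.02430096 0.03121075] [-3.29818794e-03  1.39455634e-01  9.90222782e-01 -2.99067229e-04] [-9.34424577  2.97513357  4.98405183] 0.0022067231733983745
```

View pics/s4c.png

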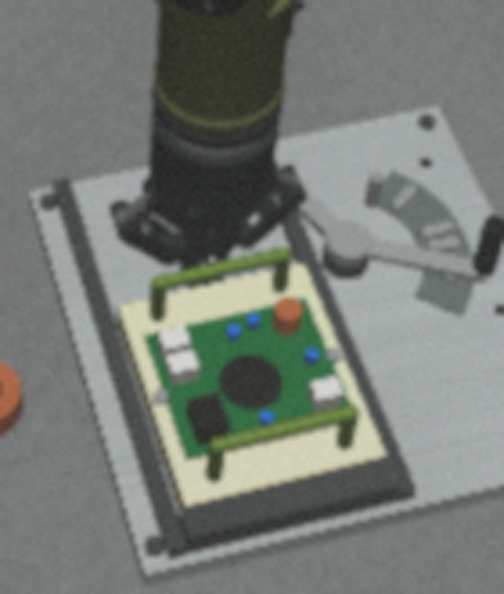

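The carrier is flush against the end stop, and the force rises while the TCP stays still. I'll back off, raise, and plan the knob path.

{"fn": "servo_tool", "kwargs": {
  "rows": [1, -1, 0.3, 0, 0, 1, -3, 0.9, 0, 0, 1, -6, 1.7, 0, 0, 1, -6, 1.7, 4, 0, 1, -6, 1.7, 8, 0]
}}

```text
time_s: 6.23
tcp_pos: [0.5112, 0.0408, 0.1108]
tool_rot: [-0.002, 0.139, 0.99, -0.001]
force: [1.9, -0.5, 0.6]
grip_width: -0.004
```

{"fn": "servo_tool", "kwargs": {
  "rows": [1, 0, 0, 4, 0, 1, 0, 0, 8, 0, 1, 0, 0, 9, 0, 1, 0, 0, 9, 0, 1, 0, 0, 9, 0]
}}

```text
time_s: 6.65
tcp_pos: [0.5149, 0.0399, 0.2024]
tool_rot: [0.002, 0.141, 0.99, 0.001]
force: [-0.7, 0.8, 0.0]
grip_width: -0.003
```

```bash
python3 - <<'E'
from h import *
grab('top','t5');c=grab('scene','s5');grab('wrist','w5'); s=arm.observe(); print(s['time_s'],s['tcp_pos'],s['tool_rot'],s['force'],s['grip_width'])
a=cv2.imread('pics/s5.png')[190:335,290:470];b=cv2.imread('pics/w5.png')
b=cv2.resize(b,(800,500)); cv2.imwrite('pics/w5c.png',b)
a=cv2.resize(a,None,fx=4,fy=4,interpolation=cv2.INTER_CUBIC);cv2.imwrite('pics/s5c.png',a)
th=-.278;R=np.array([[np.cos(th),-np.sin(th)],[np.sin(th),np.cos(th)]]);tt=np.array([.605,.0165])
def P(j,d):
    A=.925+j;u=np.array([np.cos(A),np.sin(A)]);n=np.array([-u[1],u[0]]);
    return R@(np.array([-.035,.1])+.09*u-d*n)+tt, np.degrees(A+np.pi/2+th)
r=s['tool_rot'];hd=np.degrees(2*np.arctan2(r[2],r[1]));print('tool x heading',hd)
print('start',P(.13,.045))
for j in np.arange(.1,1.33,.1): p,h=P(j,.019); print(round(j,2),np.round(p*100,2),round(h,1))
E
```

```text
6.8 [0.51269864 0.0398735  0.20015129] [-8.12492226e-04  1.40265121e-01  9.90113596e-01 -3.20414941e-04] [-0.45977648 -1.13072963 -0.62146308] 0.0005451235765041069
tool x heading 163.87361795003943
start (array([0.69451035, 0.15328279]), np.float64(134.51882068166498))
0.1 [67.77 16.95] 132.8
0.2 [67.26 17.71] 138.5
0.3 [66.68 18.42] 144.3
0.4 [66.03 19.07] 150.0
0.5 [65.31 19.65] 155.7
0.6 [64.54 20.15] 161.4
0.7 [63.73 20.58] 167.2
0.8 [62.88 20.92] 172.9
0.9 [61.99 21.18] 178.6
1.0 [61.09 21.35] 184.4
1.1 [60.17 21.42] 190.1
1.2 [59.25 21.4 ] 195.8
1.3 [58.34 21.3 ] 201.6
```

View pics/s5c.png

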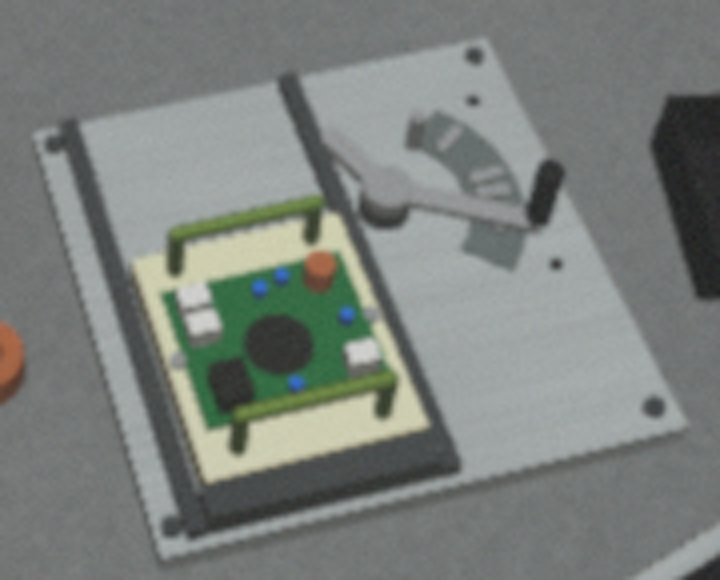

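View pics/w5c.png

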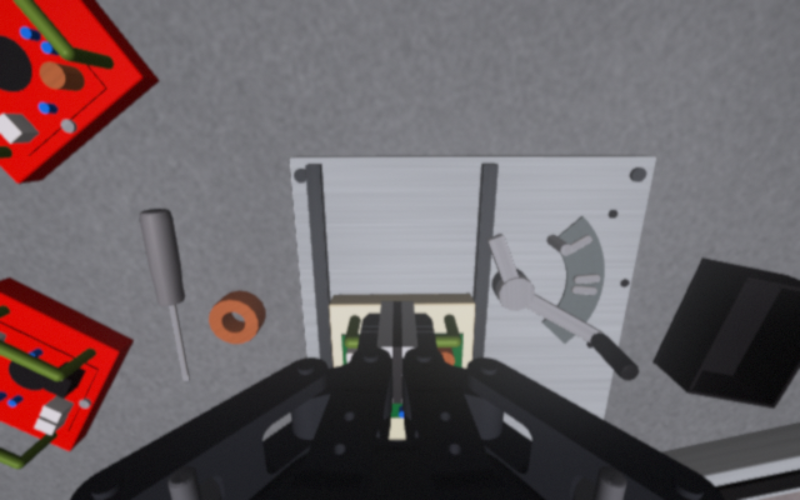

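{"fn": "servo_tool", "kwargs": {
  "rows": [1, 3.3, 2.0, 0, -6, 1, 6.6, 4.0, 0, -12, 1, 9.9, 6.1, 0, -18, 1, 13.2, 8.2, 0, -24, 1, 16.5, 10.2, 0, -29.5]
}}

```text
time_s: 7.22
tcp_pos: [0.6787, 0.1435, 0.1994]
tool_rot: [-0.001, 0.39, 0.921, -0.001]
force: [1.3, -0.9, 0.4]
grip_width: -0.0
```

{"fn": "servo_tool", "kwargs": {
  "rows": [1, 1.7, 1.1, 0, 0, 1, 1.7, 1.1, -3, 0, 1, 1.7, 1.1, -6, 0, 1, 1.7, 1.1, -9, 0, 1, 1.7, 1.1, -9, 0]
}}

```text
time_s: 7.63
tcp_pos: [0.6893, 0.1518, 0.1024]
tool_rot: [-0.006, 0.387, 0.922, -0.005]
force: [-0.8, -0.7, -1.0]
grip_width: 0.003
```

```bash
python3 - <<'E'
from h import *
c=grab('scene','s6');grab('wrist','w6'); s=arm.observe(); print(s['time_s'],s['tcp_pos'],s['tool_rot'],s['force'],s['grip_width'],s['q'])
a=cv2.imread('pics/s6.png')[130:335,290:470];b=cv2.imread('pics/w6.png')
a=cv2.resize(a,(500,570),interpolation=cv2.INTER_CUBIC);cv2.imwrite('pics/s6c.png',a)
E
```

```text
7.7333 [0.69382947 0.15295622 0.10925411] [-0.0015965   0.38747914  0.92187604 -0.00139211] [0.42249488 0.75050592 0.31815025] 0.002457604757381676 [-0.20891625  0.94751369 -0.15352062  1.3648972   0.16673755  0.84600525
  0.36436026]
```

View pics/s6c.png

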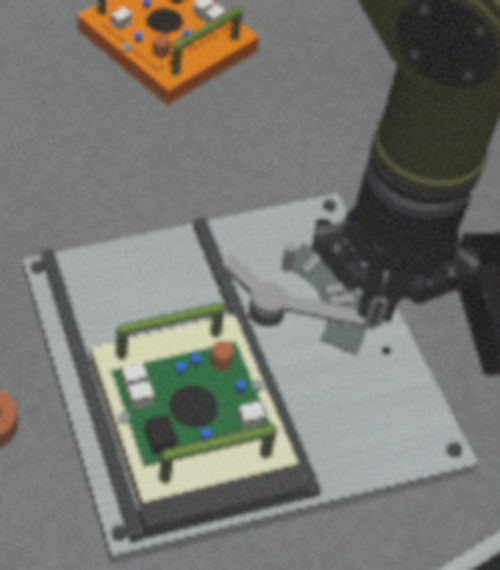

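View pics/w6.png

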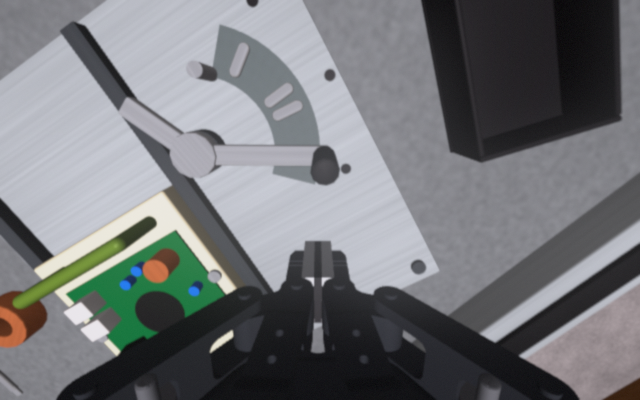

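The knob at wrist (323,160) is straight ahead of the shut fingers at (317,243). I'll descend beside it and begin the push.

{"fn": "servo_tool", "kwargs": {
  "rows": [1, 0, 0, -2, 0, 1, 0, 0, -4, 0, 1, 0, 0, -5.3, 0, 1, -0.7, 0.7, -5.3, 0, 1, -1.4, 1.4, -5.3, 0]
}}

```text
time_s: 8.15
tcp_pos: [0.6813, 0.1672, 0.059]
tool_rot: [0.0, 0.388, 0.922, 0.0]
force: [0.9, 0.1, -0.3]
grip_width: -0.002
```

{"fn": "servo_tool", "kwargs": {
  "rows": [1, -0.3, 0.3, 0, 0, 1, -0.55, 0.6, 0, 1, 1, -0.8, 0.95, 0, 4, 1, -1.05, 1.3, 0, 7, 1, -1.35, 1.65, 0, 10]
}}

```text
time_s: 8.57
tcp_pos: [0.6695, 0.1842, 0.0602]
tool_rot: [0.002, 0.304, 0.953, 0.001]
force: [2.1, -0.7, -0.6]
grip_width: 0.0
```

```bash
python3 - <<'E'
from h import *
c=grab('scene','s7');grab('wrist','w7'); s=arm.observe(); print(s['time_s'],s['tcp_pos'],s['tool_rot'],s['force'],s['grip_width'])
E
```

```text
8.6667 [0.66816845 0.18515935 0.05987087] [8.66957042e-04 3.04893722e-01 9.52385310e-01 1.13452524e-03] [-0.43854993  0.15332392  0.9032141 ] 0.00044323383338037666
```

View pics/w7.png

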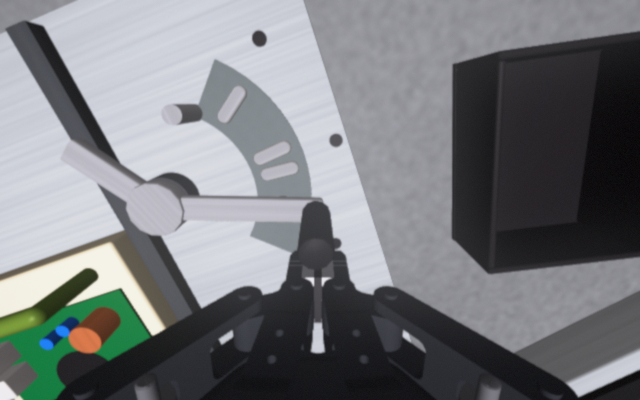

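In contact and centred, lever about 0.3. Going on along the arc.

{"fn": "servo_tool", "kwargs": {
  "rows": [1, -0.32, 0.3, 0, 3, 1, -0.65, 0.6, 0, 6, 1, -1.0, 0.9, 0, 9, 1, -1.37, 1.15, 0, 12, 1, -1.75, 1.4, 0, 14.5]
}}

```text
time_s: 9.08
tcp_pos: [0.6526, 0.1979, 0.0598]
tool_rot: [0.003, 0.183, 0.983, 0.001]
force: [8.5, -2.1, -1.9]
grip_width: -0.001
```

{"fn": "servo_tool", "kwargs": {
  "rows": [1, -0.38, 0.23, 0, 3, 1, -0.78, 0.46, 0, 6, 1, -1.2, 0.66, 0, 8.5, 1, -1.6, 0.84, 0, 11.5, 1, -2.04, 1.0, 0, 14]
}}

```text
time_s: 9.5
tcp_pos: [0.64, 0.2062, 0.0603]
tool_rot: [0.01, 0.063, 0.998, 0.002]
force: [20.0, 0.3, -13.0]
grip_width: 0.0
```

```bash
python3 - <<'E'
from h import *
c=grab('scene','s8');grab('wrist','w8'); s=arm.observe(); r=s['tool_rot'];print(s['time_s'],s['tcp_pos'],np.degrees(2*np.arctan2(r[2],r[1])),s['force'],s['grip_width'])
E
```

```text
9.6 [0.63541966 0.2076226  0.06010286] 172.75508076863878 [ 5.49503859  0.7874257  -0.30945153] -0.0003242798333232088
```

View pics/w8.png

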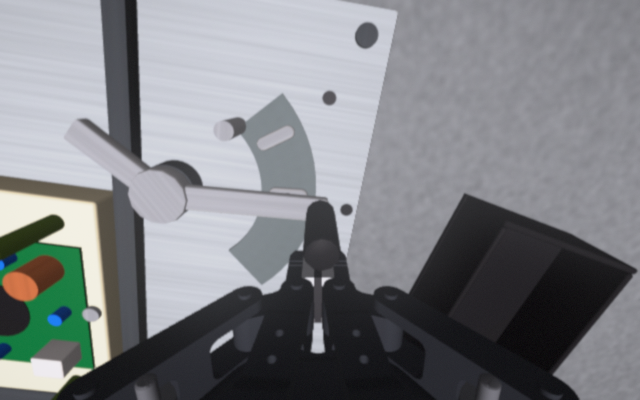

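{"fn": "servo_tool", "kwargs": {
  "rows": [1, -0.4, 0.13, 0, 3, 1, -0.85, 0.24, 0, 6, 1, -1.3, 0.34, 0, 8.5, 1, -1.75, 0.42, 0, 11.5, 1, -2.2, 0.48, 0, 14]
}}

```text
time_s: 10.02
tcp_pos: [0.6093, 0.2135, 0.0597]
tool_rot: [0.002, -0.061, 0.998, 0.001]
force: [2.5, 0.3, 1.1]
grip_width: 0.002
```

```bash
python3 - <<'E'
from h import *
c=grab('scene','s9');grab('wrist','w9'); s=arm.observe(); r=s['tool_rot'];print(s['time_s'],s['tcp_pos'],np.degrees(2*np.arctan2(r[2],r[1])),s['force'],s['grip_width'])
E
```

```text
10.1167 [0.60789397 0.21318052 0.05931272] 186.86965425263315 [-0.26765631  0.33065473 -0.03782301] 0.0007513853367671584
```

View pics/w9.png

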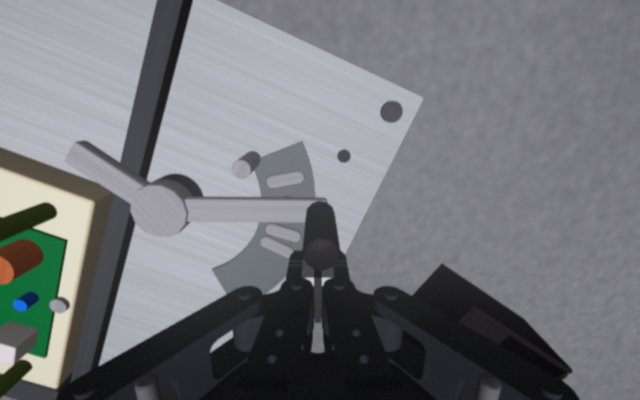

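Past the first click, at about 1.03. On to the second stop.

{"fn": "servo_tool", "kwargs": {
  "rows": [1, -0.46, 0.03, 0, 3, 1, -0.92, 0.05, 0, 6, 1, -1.4, 0.05, 0, 8.5, 1, -1.85, 0.03, 0, 11.5, 1, -2.3, 0, 0, 14.5]
}}

```text
time_s: 10.53
tcp_pos: [0.5901, 0.2135, 0.0594]
tool_rot: [0.005, -0.185, 0.983, 0.001]
force: [7.9, 2.0, -3.5]
grip_width: 0.001
```

{"fn": "servo_tool", "kwargs": {
  "rows": [1, -0.15, -0.05, 0, 0, 1, -0.3, -0.1, 0, 0, 1, -0.45, -0.15, 0, 0, 1, -0.55, -0.2, 0, 0, 1, -0.55, -0.2, 0, 0]
}}

```text
time_s: 10.95
tcp_pos: [0.5843, 0.212, 0.0593]
tool_rot: [0.005, -0.184, 0.983, 0.001]
force: [11.5, 3.2, -4.9]
grip_width: 0.002
```

```bash
python3 - <<'E'
from h import *
c=grab('scene','s10');grab('wrist','w10'); s=arm.observe(); r=s['tool_rot'];print(s['time_s'],s['tcp_pos'],np.degrees(2*np.arctan2(r[2],r[1])),s['force'],s['grip_width'])
E
```

```text
11.05 [0.58427108 0.21202327 0.05924094] 201.24512690100372 [11.16206043  3.24685791 -5.24188683] 0.0006131757123657478
```

View pics/w10.png

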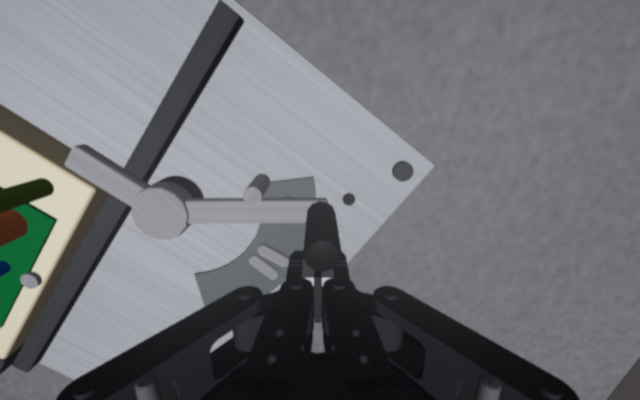

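{"fn": "servo_tool", "kwargs": {
  "rows": [1, -0.1, -0.04, 0, 0, 1, -0.2, -0.08, 0, 0, 1, -0.2, -0.08, 0, 0, 1, -0.2, -0.08, 0, 0, 1, -0.2, -0.08, 0, 0]
}}

```text
time_s: 11.47
tcp_pos: [0.5843, 0.2121, 0.0594]
tool_rot: [0.007, -0.184, 0.983, 0.002]
force: [14.8, 4.8, -8.7]
grip_width: -0.001
```

{"fn": "servo_tool", "kwargs": {
  "rows": [1, 0.8, 0.3, 0, 0, 1, 2, 0.8, 0, 0, 1, 4, 1.6, 0, 0, 1, 4, 1.6, 3, 0, 1, 4, 1.6, 6, 0]
}}

```text
time_s: 11.88
tcp_pos: [0.6152, 0.2247, 0.1161]
tool_rot: [-0.004, -0.185, 0.983, -0.001]
force: [0.5, 0.1, 0.6]
grip_width: -0.001
```

{"fn": "servo_tool", "kwargs": {
  "rows": [1, 0, 0, 3, 0, 1, 0, 0, 6, 0, 1, 0, 0, 9, 0, 1, 0, 0, 12, 0, 1, 0, 0, 12, 0]
}}

```text
time_s: 12.3
tcp_pos: [0.6191, 0.2275, 0.2447]
tool_rot: [0.004, -0.185, 0.983, 0.001]
force: [0.7, 0.5, 0.5]
grip_width: 0.004
```

{"fn": "servo_tool", "kwargs": {
  "rows": [1, -2, 3, 0, 0, 1, -4, 6, 0, 0, 1, -6, 9, 0, 0, 1, -6, 9, 0, 0, 1, -6, 9, 0, 0]
}}

```text
time_s: 12.72
tcp_pos: [0.554, 0.3184, 0.2381]
tool_rot: [-0.001, -0.188, 0.982, 0.0]
force: [0.2, -0.8, -0.3]
grip_width: 0.005
```

```bash
python3 - <<'E'
from h import *
grab('scene','s11');grab('top','t11');grab('wrist','w11'); s=arm.observe(); print(s['time_s'],s['tcp_pos'],s['force'])
i=cv2.imread('pics/s11.png')[190:335,290:470]; cv2.imwrite('pics/s11c.png',cv2.resize(i,None,fx=4,fy=4,interpolation=cv2.INTER_CUBIC))
i=cv2.imread('pics/t11.png')[75:225,180:400]; cv2.imwrite('pics/t11c.png',cv2.resize(i,None,fx=3.6,fy=3.6,interpolation=cv2.INTER_CUBIC))
E
```

```text
12.8667 [0.55769678 0.31377683 0.23773896] [ 0.40303804 -0.76641177 -0.46265773]
```

View pics/s11c.png

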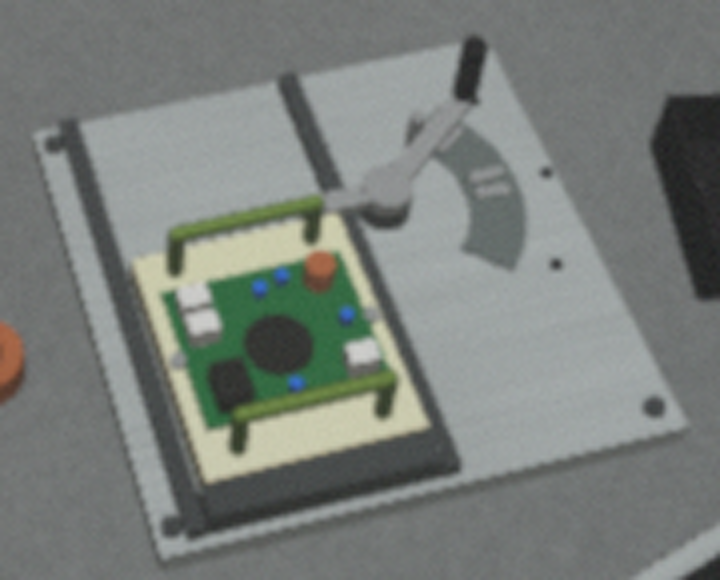

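View pics/t11c.png

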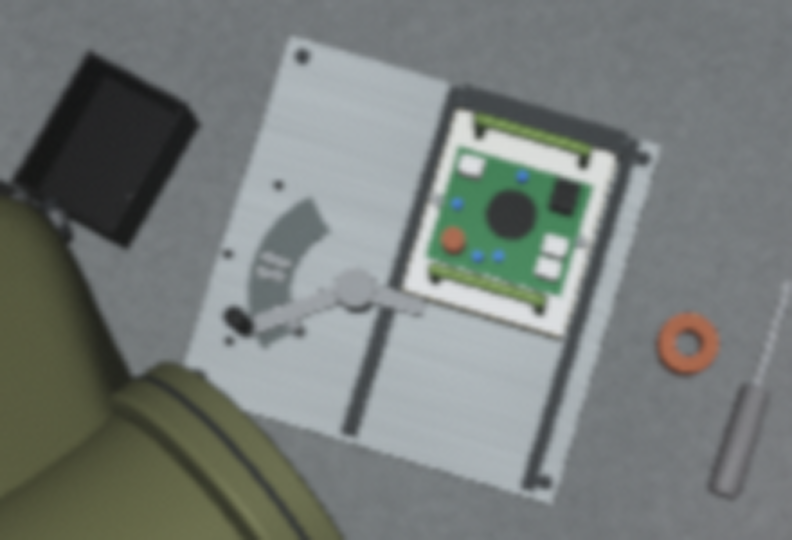

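```bash
python3 - <<'E'
from h import *
t=load('t11'); s=load('s11')
th=-.278;R=np.array([[np.cos(th),-np.sin(th)],[np.sin(th),np.cos(th)]]);tt=np.array([.605,.0165])
for k,a,b in(('knobtop',(236,317),(474,45)),('nearL',(431,270),(319,203)),('nearR',(543,300),(176,236)),('farL',(477,119),(392,380)),('farR',(589,150),(238,413)),('board',(511,215),(278,345))):
    p,e=tri(t,np.array(a)/3.6+[180,75],s,np.array(b)/4+[290,190]); f=R.T@(p[:2]-tt); print(k,np.round(p[2],3),np.round(f*1000,1),round(e*1000,1), np.arctan2(f[1]-.1,f[0]+.035)-.925 if k=='knobtop' else '')
t0=load('top0')
m=lambda c:[cv2.absdiff(c['image'],t0['image'])]
d=cv2.absdiff(t['image'],t0['image']).max(2)
print('diff bin',d[90:120,195:235].max(),'coil',d[160:183,360:383].max(),'driver',d[150:215,375:402].max())
E
```

```text
knobtop 0.09 [-90.8 170.7] 3.4 1.313340854339338
nearL 0.076 [-12.2  44.9] 3.4 
nearR 0.078 [ -9.9 -42.3] 3.4 
farL 0.076 [108.8  45.4] 2.1 
farR 0.081 [109.2 -42.4] 2.9 
board 0.042 [53.8  1.3] 2.0 
diff bin 13 coil 17 driver 17
```

The lever measures about 1.31 rad, the carrier origin about x 49, and the bystanders have not moved. Handing in.

```bash
python3 -c "
from station import arm
print(arm.close_job())"
```

```text
the job is handed in; nothing more can be done
None
```

I pushed the cream carrier home against the end stop and locked the clamp lever at its second stop. I handed the job in at about 13 s of the 61 s allowed; the hand-in gives no verdict.

- **Carrier:** I pushed it low on its rear face with the shut fingers. At the end stop the TCP stood still while the force rose to about 9.5 N. Afterwards, triangulating the two handles in the top and scene views put its origin at about x 49 mm (home is 50, and 47 is enough). The views are only good to about 2–3 mm. The board lies flat, flush with the stop.
- **Lever:** I pushed the knob along its arc, through the first click and on to the second stop. There the TCP again stood still while the force rose to about 15 N. The knob still measured about 1.31 rad after I let go, so it is holding.
- **Everything else:** The top image shows no change at the coil, screwdriver or bin. The arm was clear of everything when I handed in, with only sensor noise in the force reading.

No check failed. The one disagreement was the top and scene views, which differed by up to about 5 mm on the fixture's pose. I used a value between them, and the wrist camera and both contact positions agreed with it to about 2 mm.

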